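# Change over the drilling fixture

## Task

The drilled square block is finished, but the rectangular tray it belongs in still holds the round blank. Flip the toggle clamp over centre to release the block before you take it out, then move the pieces on: the square block into the middle of the rectangular tray, the round blank into the middle of the round tray, and the long bar out of the round tray onto the middle of the drilling fixture's seat, its length in line with the seat, ready to drill. Each place has room for one piece only, so set one of them down upright in the middle of the bare spare board on the way and let go of it there; leave the clamp open.

Things in the scene. Friction and masses are not known exactly. Their poses are not given: they have to be found in the camera images.
- square_block_mid (a point): Centre (half-way up) of the loose square block of pale wood, 55 x 55 mm and 45 mm tall, with a 20 mm hole drilled upright through its middle. x and y axes along its sides, z up. Starts on the fixture's seat under the clamp. 60 to 120 g.
- round_blank_mid (a point): Centre (half-way up) of the loose round blank of pale wood, an upright cylinder 55 mm in diameter and 45 mm tall, z up. Starts standing in the rectangular tray. 50 to 100 g.
- long_bar_mid (a point): Centre (half-way up) of the loose long bar of pale wood, 84 mm long (its x), 40 mm wide (its y), 45 mm tall (z up). Starts standing in the round tray. 70 to 140 g.
- fixture: Drilling fixture, fixed: plywood base 175 (x) by 90 (y) by 12 mm thick, with a red-brown seat 96 (x) by 62 mm (y). Origin under the seat's centre at the work surface; seat top 14 mm above it. Base from x = -55 to +120 mm. x runs along the seat's length towards the steel clamp tower (x = 75 to 117 mm, 40 mm wide, 84 mm high), roughly away from the robot.
- clamp (a joint): Toggle clamp: angle (rad) of its arm and handle, one rigid lever. About 0 closed: arm level from the pivot towards the fixture's -x, rubber tip pressing on the block, handle up. 1.65 open: arm upright (top 157 mm above the work surface), handle lying back towards +x. It springs to either end from the centre at 0.83: pushed past it towards +x (about 7 N at the grip) it snaps open and stays.
- clamp_handle (a point): Middle of the clamp's red handle grip, a round bar 18 mm thick, 36 to 97 mm from the pivot (this point 65 mm). The pivot axis runs along the fixture's y at x = 90, y = 0, z = 75 mm in the fixture's frame. Closed, the handle is nearly upright (leaning 10 degrees to the fixture's -x); open, it lies nearly level, 5 degrees above the pivot, towards +x.
- square_tray: Rectangular plywood tray, fixed, 110 mm (x) by 100 mm (y), 14 mm high, walls 6 mm thick. Origin at the centre of its underside; its inner floor is 6 mm above (rim 8 mm above the floor).
- round_tray: Round tray of dark wood, fixed, 120 mm across and 14 mm high, wall 5 mm thick. Origin at the centre of its underside; its inner floor is 6 mm above (rim 8 mm above the floor).
- spare_board: Bare flat grey board, fixed, 110 mm (x) by 100 mm (y) by 12 mm thick, empty at the start: the free spot. Origin at the centre of its underside; its top is 12 mm above.
There are look-alikes about, which are no part of the job. Leave any red or turquoise look-alike of the part that bears long_bar_mid alone. There is more than one size of the fixture; the job needs the smaller.

How it is judged:
On the way:
1. one of the three pieces stands released on the spare board (centre within 30 mm of the board's centre) (((horizontal distance between square_block_mid and spare_board below 0.03 m and z of square_block_mid in the frame of spare_board between 0.0285 and 0.0405 m and angle between square_block_mid's own z axis and vertical below 0.12 rad and contact force between the fingers and square_block below 0.1 N) or (horizontal distance between round_blank_mid and spare_board below 0.03 m and z of round_blank_mid in the frame of spare_board between 0.0285 and 0.0405 m and angle between round_blank_mid's own z axis and vertical below 0.12 rad and contact force between the fingers and round_blank below 0.1 N) or (horizontal distance between long_bar_mid and spare_board below 0.03 m and z of long_bar_mid in the frame of spare_board between 0.0285 and 0.0405 m and angle between long_bar_mid's own z axis and vertical below 0.12 rad and contact force between the fingers and long_bar below 0.1 N))), for 0.2 s.
At the end, for the whole second after the job is handed in: Square block in the rectangular tray and round blank in the round tray (within 15 mm of centre), long bar on the seat (12 mm, in line within 0.2 rad); all flat on their floors (6 mm, tilt under 0.12 rad), released and at rest; clamp open (above 1.4 rad) (horizontal distance between square_block_mid and square_tray below 0.015 m and z of square_block_mid in the frame of square_tray between 0.0225 and 0.0345 m and angle between each of square_block_mid, round_blank_mid, long_bar_mid's own z axis and vertical below 0.12 rad and horizontal distance between round_blank_mid and round_tray below 0.015 m and z of round_blank_mid in the frame of round_tray between 0.0225 and 0.0345 m and horizontal distance between long_bar_mid and fixture below 0.012 m and z of long_bar_mid in the frame of fixture between 0.0305 and 0.0425 m and angle between the x axis of long_bar_mid and the x axis of fixture, either way round below 0.2 rad and linear speed of each of square_block, round_blank, long_bar below 0.02 m/s and angular speed of each of square_block, round_blank, long_bar below 0.2 rad/s and value of joint clamp above 1.4 rad); the robot touches nothing.
It fails at once if the square block is pulled out of the fixture while the clamp is still closed ((horizontal distance between square_block_mid and fixture above 0.025 m or z of square_block_mid in the frame of fixture above 0.05 m) and horizontal distance between square_block_mid and fixture below 0.06 m and z of square_block_mid in the frame of fixture below 0.1 m and value of joint clamp below 0.8 rad).
It also fails if it takes over 144 s, if anything falls off the work surface, if the arm or the gripper's body presses on something with over 40 N, if the wrist force passes 120 N, or if a joint passes its speed limit or range.

## Robot

A 6-joint arm with a two-finger parallel gripper is mounted at the origin on the work surface. World frame = base frame: x ahead of the robot, y to its left, z up, the work surface at z = 0. Lengths are in m, angles in rad, forces in N, time in s.
With the tool pointing down it reaches from about 0.375 to 0.9 m from the base axis. Payload 3.1 kg.
Tool frame: the origin (TCP) lies between the finger pads; the fingertips stand 8 mm ahead of it and the grasp point (between the pads) lies 11 mm behind it; z points along the fingers, y is the line along which they close (so a half turn about z gives the same grasp; the last joint's range is limited). The gripper opens to 87 mm and grips with 3 to 60 N. Pads are 19 mm wide; open, the fingers measure 117 mm over their backs; the gripper's body (75 mm by 190 mm) begins 51 mm behind the grasp point.
Start: joints at [1.032, 0.527, 1.433, -0, 1.181, -0.178], TCP at [0.22, 0.585, 0.231] pointing down, gripper open.
Joint ranges: [-3.08, 3.08], [-0.75, 2.2], [0.22, 2.44], [-1.43, 4.57], [0, 2.65], [-2.85, 2.85]. Speed limits (rad/s): [2.79, 2.79, 3.14, 3.14, 3.14, 3.14].

## Interface

Orientations are given as a unit quaternion [x, y, z, w].
In Python, from rig import robot, vision, job gives the robot as it stands.
- The arm moves only by the shell command python3 -m handwheel 'ROWS' [OPENING] [FORCE]. ROWS is JSON, a list of rows, each a list of 4 numbers: the shift along the tool's x, y, z as a fraction of full scale, then the turn about the tool's z as a fraction of full scale. A call has 1 to 20 rows; each row is the pose to reach, as a shift and turn from the pose commanded when the call began, along the tool's axes at that moment, turning the shorter way round; what a row does not reach only later rows make up. Full scale, the value 1, is 300 mm for a shift and 2 pi rad for a turn. A row lasts 1/12 s, in which the tool goes at most 41.7 mm and 7.16 degrees, less where a joint would pass 70% of its speed; a pose out of reach is approached as far as the arm can. A call with a number of a shift or a turn outside -1 to 1 is refused whole. A call with a gripper value outside its range is refused whole. OPENING is the opening in per cent of the stroke, from 0 (shut) to 100 (fully open), set as the call begins (- or left out, the last holds). The fingers move at their own pace and stop on an object; FORCE is the grip in N (left out, the last holds). Time passes only in rows, so rows that repeat a pose let the fingers close. It gives the time, the measured TCP pose, the force, the opening and the grip force at its end, in the units of the state.
- robot.get_obs(): the state, without advancing time (a new reading comes with each control period).
- vision.camera(name): name is "side" or "top"; returns a dict with "frame" (420x560x3 uint8, red, green, blue), "K" (3x3 intrinsics, pixels), "cam_to_world" (4x4, takes a point from camera to world coordinates). Camera axes: x right, y down, z forward; pixel columns grow to the right and rows downward; lengths in m; the calibration is good to about 2 mm. A picture is of the moment at which its call begins. There is no depth.
- job.hand_in(): hands the job in; it is judged then, once.
Trained networks look in the newest picture that a camera, given by its name, has taken for a name from the list of things; names that differ only in an ending like _2 or _b are one class to them, and where a whole thing is asked for, a point or a joint stands for the part that bears it (a point fixed in the world has none). Each returns a list of dicts, best first, with "conf" (0 to 1); they miss things now and then, are a little off and sometimes report something else, mostly with a low value. They report only what shows in the picture. A call takes as long as a camera call. They do not tell look-alikes from the thing itself.
- vision.look_for(camera, label): "point" ([row, column] in pixels, amid what is visible of it).
- vision.outline_of(camera, label): "mask" (420x560 bool, what is visible of it) and "point" ([row, column] in pixels, amid what is visible of it).
The state is a dict: "time": time; "q": joint angles; "joint_velocities": joint speeds; "joint_torque": joint torques, N m; "position": TCP position; "tool_rot": TCP orientation; "ft_force": force on the tool from outside, world axes, zero at the start; "moment": the same for the moment, N m; "grip_width": finger opening in m; "grip_force": force on a finger pad.
Only numpy, scipy, OpenCV 4.12 (cv2) and the standard library are available. Lean on these libraries where they do the work, as an engineer would, in place of code of your own. Each camera call takes 0.05 s, during which the arm holds its last target. There are 200 camera calls.

## Working session

There is one attempt and no reset: what is moved stays moved. The work goes in short steps, Python scripts to look and compute and a shell command to move; the robot and the scene stay as the last step left them, time stands still between calls to the robot, and variables do not carry over. Pictures are saved under pics/ and viewed, at most 14 in all, crops included, and the job is handed in when it is done.

```bash
mkdir -p pics; ls; python3 - <<'E'
from rig import robot, vision, job
import cv2
o=robot.get_obs();print(o)
for n in("top","side"):
    c=vision.camera(n);cv2.imwrite(f"pics/{n}0.png",c["frame"][:,:,::-1]);print(n,c["K"].tolist(),c["cam_to_world"].round(4).tolist())
    for l in["square_block_mid","round_blank_mid","long_bar_mid","fixture","clamp","clamp_handle","square_tray","round_tray","spare_board"]:
        print(l,[([round(float(x)) for x in d["point"]],round(d["conf"],2)) for d in vision.look_for(n,l)])
E
```

```text
pics
{'time': 0.0, 'q': array([ 1.03248038e+00,  5.28483680e-01,  1.43389489e+00,  3.47398014e-06,
        1.18141073e+00, -1.78476287e-01]), 'joint_velocities': array([ 2.80028919e-04,  1.13751936e-03,  1.77660732e-03, -1.04545260e-03,
       -1.80282663e-03,  1.76043805e-05]), 'joint_torque': array([ 1.74149645e-03, -4.40046430e+01, -1.76591599e+01,  6.33892254e-02,
        5.81398350e-02, -1.71820516e-04]), 'position': array([0.21966144, 0.58436075, 0.22956323]), 'tool_rot': array([ 1.78951242e-01,  9.83857330e-01, -1.02797133e-03, -3.86765359e-04]), 'ft_force': array([-1.07385214, -0.57217308, -0.81415138]), 'moment': array([ 0.00220405, -0.009528  , -0.01829813]), 'grip_force': 0.0, 'grip_width': 0.08748392641927294}
top [[513.9311236620991, 0.0, 274.79642287686266], [0.0, 513.9311236620991, 196.68292899843826], [0.0, 0.0, 1.0]] [[0.0263, -0.9835, 0.179, 0.1307], [-0.9996, -0.0272, -0.0024, 0.0242], [0.0072, -0.1788, -0.9839, 1.4365], [0.0, 0.0, 0.0, 1.0]]
square_block_mid [([163, 287], 0.57)]
round_blank_mid [([186, 160], 0.9)]
long_bar_mid [([235, 166], 0.86), ([132, 143], 0.8
[... 217 characters left out ...]
]
spare_board [([190, 394], 0.81)]
side [[413.95230714387714, 0.0, 278.48996148538646], [0.0, 413.95230714387714, 211.1175937565425], [0.0, 0.0, 1.0]] [[0.8981, -0.2441, 0.3659, -0.0824], [-0.4396, -0.5244, 0.7292, -0.8743], [0.0139, -0.8158, -0.5782, 0.8063], [0.0, 0.0, 0.0, 1.0]]
square_block_mid []
round_blank_mid [([175, 248], 0.6)]
long_bar_mid [([179, 308], 0.87), ([192, 213], 0.85), ([167, 281], 0.71)]
fixture [([336, 265], 0.89), ([225, 333], 0.87)]
clamp [([202, 338], 0.77), ([300, 283], 0.61)]
clamp_handle [([298, 285], 0.94), ([206, 337], 0.65)]
square_tray [([187, 248], 0.71)]
round_tray [([188, 308], 0.76), ([186, 245], 0.55)]
spare_board [([306, 359], 0.62), ([223, 332], 0.31)]
```

```bash
python3 - <<'E'
import cv2
a=cv2.imread("pics/top0.png");cv2.imwrite("pics/top0c.png",cv2.resize(a[80:340,100:450],(800,594),interpolation=cv2.INTER_CUBIC))
a=cv2.imread("pics/side0.png");cv2.imwrite("pics/side0c.png",cv2.resize(a[120:390,160:440],(600,579),interpolation=cv2.INTER_CUBIC))
E
```

```text
(no output)
```

View pics/top0c.png

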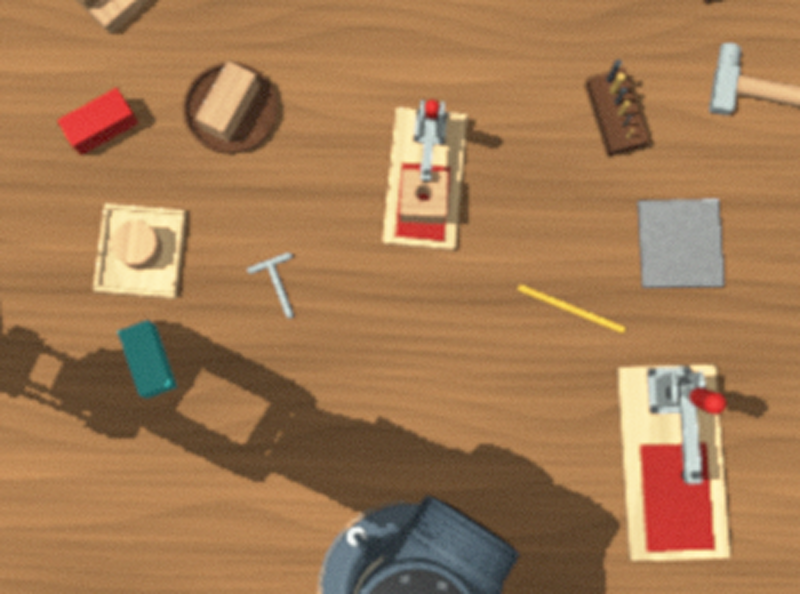

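View pics/side0c.png

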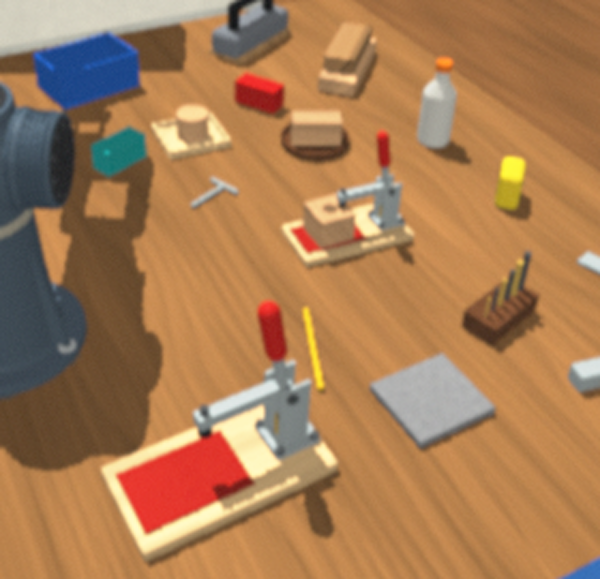

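The small fixture (top crop ~425,178, holding the block) fits the job. The larger one at ~(675,460) is empty. The long bar is the pale one in the round tray (230,100). The red bar (97,120), the turquoise bar (147,358) and the pale bar on another piece (crop ~115,8) are look-alikes. The crops above confirm this. Next I measure poses.

```bash
cat > h.py <<'E'
import numpy as np, cv2
from rig import robot, vision, job
def ray(c,uv,z):
    K,T=c["K"],c["cam_to_world"]
    d=T[:3,:3]@np.linalg.solve(K,[uv[0],uv[1],1.]);o=T[:3,3]
    return (o+d*(z-o[2])/d[2])[:2]
def rect(c,mask,z):
    m=max(cv2.findContours(mask.astype(np.uint8),0,2)[0],key=cv2.contourArea)[:,0]
    w=np.array([ray(c,p,z) for p in m],np.float32)
    (cx,cy),s,a=cv2.minAreaRect(w); return np.array([cx,cy]).round(4),np.array(s).round(4),round(a,1)
E
python3 - <<'E'
from h import *
c=vision.camera("top")
for l,z in[("square_block_mid",.059),("round_blank_mid",.051),("long_bar_mid",.051),("fixture",.012),("square_tray",.014),("round_tray",.014),("spare_board",.012)]:
    for d in vision.outline_of("top",l): print(l,round(d["conf"],2),[int(x) for x in d["point"]],*rect(c,d["mask"],z))
f=lambda x,y:(100+x/2.2857-.3,80+y/2.2857-.3)
print("fixture corners",[ray(c,f(*p),.012).round(4) for p in[(397,108),(468,115),(457,249),(384,242)]])
print("seat",[ray(c,f(*p),.014).round(4) for p in[(397,237),(445,241)]])
print("blk top",[ray(c,f(*p),.059).round(4) for p in[(402,165),(449,168),(446,217),(398,213)]],"hole",ray(c,f(423,193),.059))
print("bar top",[ray(c,f(*p),.051).round(4) for p in[(229,62),(257,75),(225,137),(197,123)]])
print("round tray",ray(c,f(232,108),.014),"blank",ray(c,f(136,243),.051))
a=c["frame"][:,:,::-1]
cv2.imwrite("pics/fx.png",np.hstack([cv2.resize(a[120:195,262:312],(400,600),interpolation=cv2.INTER_CUBIC),cv2.resize(a[100:175,176:226],(400,600),interpolation=cv2.INTER_CUBIC)]))
E
```

```text
square_block_mid 0.68 [163, 284] [ 0.4699 -0.0024] [0.0577 0.0682] 87.8
round_blank_mid 0.78 [183, 161] [0.4023 0.3392] [0.0664 0.0546] 54.8
long_bar_mid 0.97 [237, 163] [0.2655 0.3187] [0.0891 0.0447] 21.7
long_bar_mid 0.93 [133, 141] [0.5536 0.3975] [0.0576 0.0862] 32.5
long_bar_mid 0.63 [126, 198] [0.5854 0.2398] [0.0501 0.0907] 62.2
long_bar_mid 0.24 [132, 203] [0.5732 0.2365] [0.1134 0.1036] 82.3
fixture 0.93 [281, 396] [ 0.1631 -0.3124] [0.2325 0.1274] 1.5
fixture 0.88 [147, 283] [ 0.5113 -0.0063] [0.0924 0.1942] 86.4
square_tray 0.75 [200, 164] [0.404  0.3425] [0.1031 0.1123] 87.9
square_tray 0.72 [131, 204] [0.5841 0.2423] [0.1164 0.1091] 82.3
round_tray 0.97 [131, 205] [0.5908 0.2432] [0.1142 0.1131] 1.7
spare_board 0.89 [190, 394] [ 0.4305 -0.3248] [0.1099 0.1063] 1.6
fixture corners [array([0.5943, 0.0302]), array([ 0.5877, -0.0597]), array([ 0.4148, -0.0488]), array([0.4211, 0.0417])]
seat [array([0.4275, 0.0257]), array([ 0.4241, -0.0337])]
blk top [array([0.5073, 0.022 ]), array([ 0.5051, -0.035 ]), array([ 0.4443, -0.0325]), array([0.4476, 0.0253])] hole [ 0.47312368 -0.0041997 ]
bar top [array([0.6349, 0.2393]), array([0.6191, 0.2039]), array([0.5387, 0.2392]), array([0.5555, 0.2743])]
round tray [0.5876983  0.23810645] blank [0.40368355 0.33894135]
```

View pics/fx.png

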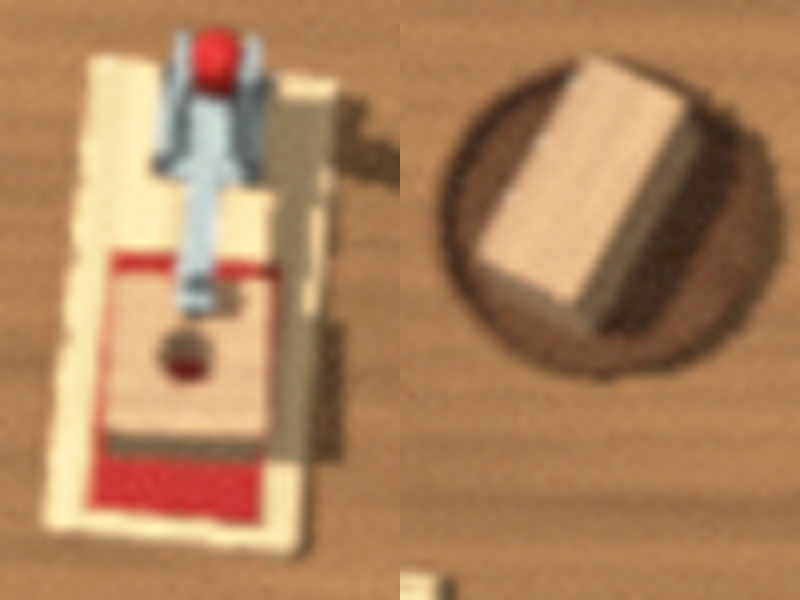

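```bash
python3 - <<'E'
from h import *
c=vision.camera("top")
L=lambda x,y:(262+x/8-.44,120+y/8-.44); R=lambda x,y:(176+(x-400)/8-.44,100+y/8-.44)
def m(n,F,P,z):
    w=np.array([ray(c,F(*p),z) for p in P]);print(n,w.mean(0).round(4),[ (round(float(np.hypot(*e)),4),round(float(np.degrees(np.arctan2(e[1],e[0]))),1)) for e in np.diff(w[list(range(len(P)))+[0]],axis=0)])
m("base",L,[(90,55),(338,80),(300,553),(45,527)],.012)
m("seat",L,[(112,252),(278,268),(262,523),(90,507)],.014)
m("blk",L,[(106,268),(272,280),(268,440),(104,432)],.059)
m("hole",L,[(187,357)]*2,.059)
m("bar",R,[(588,55),(690,100),(575,305),(478,250)],.051)
m("rt",R,[(612,221)]*2,.014)
s=vision.camera("side")
f=lambda x,y:(160+x*280/600-.3,120+y*270/579-.3)
m("side base",f,[(282,232),(310,263),(413,236)],.012)
m("side board",f,[(371,388),(443,354),(494,406),(422,445)],.012)
o=robot.get_obs();from scipy.spatial.transform import Rotation as Ro
print(o["position"],Ro.from_quat(o["tool_rot"]).as_matrix().round(3).tolist())
E
```

```text
base [ 0.5052 -0.0075] [(0.09, -94.4), (0.1747, 176.5), (0.0906, 85.7), (0.1747, -3.7)]
seat [ 0.4733 -0.0053] [(0.0596, -94.1), (0.0932, 177.6), (0.061, 86.2), (0.0934, -3.3)]
blk [ 0.4738 -0.0048] [(0.0576, -92.7), (0.0567, 179.7), (0.0564, 88.7), (0.0581, 0.8)]
hole [ 0.473  -0.0047] [(0.0, 0.0), (0.0, 0.0)]
bar [0.591  0.2411] [(0.04, -113.0), (0.0844, 154.4), (0.0398, 61.5), (0.0806, -25.5)]
rt [0.5871 0.2356] [(0.0, 0.0), (0.0, 0.0)]
side base [ 0.2894 -0.0967] [(0.054, -136.7), (0.1389, -73.8), (0.1705, 89.8)]
side board [ 0.0964 -0.2227] [(0.1021, -63.9), (0.0901, -134.5), (0.1043, 118.8), (0.0942, 43.3)]
[0.21999729 0.58497405 0.23055115] [[-0.936, 0.352, -0.0], [0.352, 0.936, 0.0], [0.0, 0.0, -1.0]]
```

```bash
python3 - <<'E'
from h import *
c=vision.camera("side");a=c["frame"].copy();t=vision.camera("top");b=t["frame"].copy()
def pr(c,p):
    T=np.linalg.inv(c["cam_to_world"]);q=c["K"]@(T[:3,:3]@p+T[:3,3]);return q[:2]/q[2]
S=4
def box(x,y,yaw,sx,sy,zs,n=4,col=(0,255,255)):
    th=np.radians(yaw)
    k=np.array([[1,1],[1,-1],[-1,-1],[-1,1]])/2*[sx,sy] if n==4 else np.array([[np.cos(t),np.sin(t)] for t in np.linspace(0,6.28,40)])*sx/2
    w=k@np.array([[np.cos(th),np.sin(th)],[-np.sin(th),np.cos(th)]])+[x,y]
    for cam,im in((c,A),(t,B)):
        cv2.polylines(im,[np.array([(pr(cam,np.array([*q,zs]))+.5)*S for q in w]).round().astype(np.int32)],True,col,1)
A=cv2.resize(a,None,fx=S,fy=S,interpolation=cv2.INTER_CUBIC);B=cv2.resize(b,None,fx=S,fy=S,interpolation=cv2.INTER_CUBIC)
box(.4728+.0324,-.0053-.0022,-3.9,.175,.09,.012);box(.4735,-.0048,-2,.055,.055,.059)
box(.591,.241,-26,.084,.04,.051);box(.588,.238,0,.12,.12,.014,0,(0,255,0))
box(.404,.3425,-2.1,.11,.1,.014);box(.403,.339,0,.055,.055,.051,0,(255,0,255));box(.4305,-.3248,-1,.11,.1,.012)
cv2.imwrite("pics/ov.png",np.vstack([np.hstack([B[400:720,540:940],B[480:800,1080:1250],B[680:1000,1500:1650]])[:,:720],np.hstack([A[640:900,880:1420],A[1130:1390,1310:1490]])])[:,:,::-1])
E
```

```text
(no output)
```

View pics/ov.png

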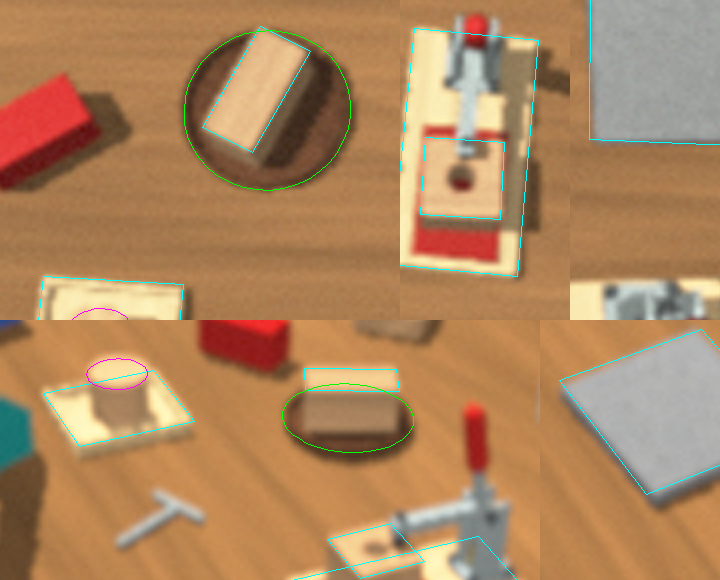

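```bash
cat >> h.py <<'E'
from scipy.spatial.transform import Rotation as Ro
def plan(*tg, start=None):
    "targets (x,y,z,yaw of tool x deg, mod 180): fractions from the present pose; each call = one go"
    o=robot.get_obs();M=Ro.from_quat(o["tool_rot"]).as_matrix();p=o["position"];y0=np.degrees(np.arctan2(M[1,0],M[0,0]))
    for x,y,z,yaw in tg:
        dy=(yaw-y0+90)%180-90
        print(np.r_[(M.T@(np.array([x,y,z])-p))/.3,-dy/360].round(4).tolist(),"mm",round(1e3*float(np.linalg.norm(np.array([x,y,z])-p))),"q6 %.2f"%o["q"][5])
F=np.array([.4728,-.0053]);fy=-3.9
def fx(x,y=0):
    c,s=np.cos(np.radians(fy)),np.sin(np.radians(fy));return F+[c*x-s*y,s*x+c*y]
E
python3 -c "
from h import *
plan((*fx(.045),.231,fy),(*fx(.045),.126,fy))"
```

```text
[-1.6251, -1.5017, -0.0015, -0.0464] mm 664 q6 -0.18
[-1.6251, -1.5017, 0.3485, -0.0464] mm 672 q6 -0.18
```

```bash
python3 -m handwheel '[[-0.8,-0.75,0,-0.0464],[-0.8,-0.75,0,-0.0464],[-0.8,-0.75,0,-0.0464],[-0.8,-0.75,0,-0.0464],[-0.8,-0.75,0,-0.0464],[-0.8,-0.75,0,-0.0464],[-0.8,-0.75,0,-0.0464],[-0.8,-0.75,0,-0.0464],[-0.8,-0.75,0,-0.0464],[-0.8,-0.75,0,-0.0464],[-0.8,-0.75,0,-0.0464],[-0.8,-0.75,0,-0.0464]]' 0 20
python3 -c "
from h import *
plan((*fx(.045),.231,fy),(*fx(.045),.126,fy))"
```

```text
time: 2.6
position: [0.3649, 0.2908, 0.2306]
tool_rot: [0.033, 0.999, 0.0, -0.0]
ft_force: [-0.1, 0.3, -0.2]
grip_width: 0.0151
grip_force: 0.0
[-0.5748, -0.9609, -0.0017, 0.0002] mm 336 q6 -1.07
[-0.5748, -0.961, 0.3483, 0.0002] mm 352 q6 -1.07
```

```bash
python3 -m handwheel '[[-0.575,-0.961,0,0],[-0.575,-0.961,0,0],[-0.575,-0.961,0,0],[-0.575,-0.961,0,0],[-0.575,-0.961,0,0],[-0.575,-0.961,0,0],[-0.575,-0.961,0,0],[-0.575,-0.961,0,0],[-0.575,-0.961,0,0],[-0.575,-0.961,0,0],[-0.575,-0.961,0.2,0],[-0.575,-0.961,0.348,0],[-0.575,-0.961,0.348,0],[-0.575,-0.961,0.348,0],[-0.575,-0.961,0.348,0]]' 0
python3 -c "
from h import *
plan((*fx(.045),.126,fy),(*fx(.155),.126,fy))"
```

```text
time: 3.85
position: [0.5165, -0.0071, 0.1254]
tool_rot: [0.033, 0.999, 0.001, -0.002]
ft_force: [0.1, 0.2, 0.2]
grip_width: 0.0004
grip_force: 0.0
[-0.0044, -0.004, -0.0019, 0.0005] mm 2 q6 -1.74
[-0.3711, -0.0051, -0.0033, 0.0005] mm 111 q6 -1.74
```

```bash
python3 -m handwheel '[[-0.03,0,0,0],[-0.06,0,0,0],[-0.09,0,0,0],[-0.12,0,0,0],[-0.15,0,0,0],[-0.18,0,0,0],[-0.21,0,0,0],[-0.24,0,0,0],[-0.27,0,0,0],[-0.3,0,0,0],[-0.33,0,0,0],[-0.36,0,0,0],[-0.37,0,0,0]]'
python3 -m handwheel '[[0,0,-0.1,0],[0,0,-0.2,0],[0,0,-0.35,0],[0,0,-0.4,0],[0,0,-0.4,0]]' 100
python3 - <<'E'
from h import *
c=vision.camera("side");cv2.imwrite("pics/cl.png",cv2.resize(c["frame"][150:260,220:380,::-1],(640,440)))
plan((*fx(0),.24,fy),(.4735,-.0048,.033,fy))
E
```

```text
time: 4.93
position: [0.6311, -0.0175, 0.1266]
tool_rot: [0.034, 0.999, -0.0, 0.002]
ft_force: [0.9, -0.2, 0.5]
grip_width: 0.0004
grip_force: 0.0
time: 5.35
position: [0.632, -0.0177, 0.2521]
tool_rot: [0.034, 0.999, -0.001, 0.006]
ft_force: [0.5, 0.4, 0.8]
grip_width: 0.0261
grip_force: 0.0
[0.5268, 0.0045, 0.0273, -0.0] mm 158 q6 -1.71
[0.529, 0.0069, 0.7173, -0.0] mm 267 q6 -1.71
```

View pics/cl.png

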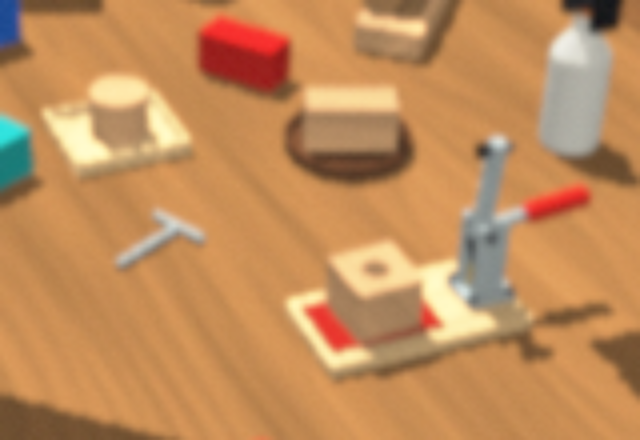

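The picture shows the clamp open: arm upright at (490,190), handle laid back at (560,203), block still on the seat at (375,290).

```bash
python3 -m handwheel '[[0.1,0,0.03,0],[0.25,0,0.03,0],[0.4,0.003,0.03,0],[0.529,0.005,0.03,0],[0.529,0.006,0.03,0],[0.529,0.006,0.15,0],[0.529,0.006,0.27,0],[0.529,0.006,0.4,0],[0.529,0.006,0.5,0],[0.529,0.006,0.6,0],[0.529,0.006,0.65,0],[0.529,0.006,0.7,0],[0.529,0.007,0.717,0],[0.529,0.007,0.717,0],[0.529,0.007,0.717,0]]' 100
python3 -c "
from h import *
plan((.4735,-.0048,.033,fy))"
```

```text
time: 6.65
position: [0.4699, -0.004, 0.0306]
tool_rot: [0.034, 0.999, 0.0, -0.001]
ft_force: [-0.0, -0.4, 0.8]
grip_width: 0.0872
grip_force: 0.0
[-0.012, -0.0018, -0.0079, -0.0] mm 4 q6 -1.75
```

```bash
python3 -m handwheel '[[-0.01,0,0,0],[-0.01,0,0,0],[-0.01,0,0,0],[-0.01,0,0,0],[-0.01,0,0,0],[-0.01,0,0,0],[-0.01,0,0,0],[-0.01,0,0,0]]' 0 25
python3 -m handwheel '[[0,0,-0.05,0],[0,0,-0.1,0],[0,0,-0.2,0],[0,0,-0.3,0],[0,0,-0.4,0],[0,0,-0.4,0],[0,0,-0.4,0]]'
python3 -c "
from h import *
plan((.4305,-.3248,.155,fy),(.4305,-.3248,.033,fy))"
```

```text
time: 7.32
position: [0.4735, -0.0044, 0.0314]
tool_rot: [0.034, 0.999, -0.0, 0.0]
ft_force: [-0.5, 0.9, 4.9]
grip_width: 0.0553
grip_force: 25.5
time: 7.9
position: [0.4743, -0.0046, 0.1523]
tool_rot: [0.034, 0.999, -0.0, 0.002]
ft_force: [0.1, -0.2, -0.8]
grip_width: 0.0551
grip_force: 25.5
[0.0729, -1.0749, -0.0084, -0.0] mm 323 q6 -1.75
[0.0745, -1.0746, 0.3982, -0.0] mm 345 q6 -1.75
```

```bash
python3 -m handwheel '[[0.01,-0.1,0,0],[0.07,-1,0,0],[0.07,-1,0,0],[0.07,-1,0,0],[0.07,-1,0,0],[0.07,-1,0,0],[0.07,-1,0,0],[0.07,-1,0,0],[0.07,-1,0,0],[0.07,-1,0,0]]'
python3 -c "
from h import *
plan((.4305,-.3248,.035,fy),(.4305,-.3248,.0305,fy))"
```

```text
time: 8.73
position: [0.4307, -0.3025, 0.149]
tool_rot: [0.036, 0.999, 0.002, -0.001]
ft_force: [0.2, 0.3, -0.8]
grip_width: 0.0552
grip_force: 25.5
[-0.0058, -0.0752, 0.3798, -0.0005] mm 116 q6 -2.32
[-0.0059, -0.0753, 0.3948, -0.0005] mm 121 q6 -2.32
```

```bash
python3 -m handwheel '[[0,-0.075,0,0],[0,-0.075,0.1,0],[0,-0.075,0.2,0],[0,-0.075,0.28,0],[0,-0.075,0.34,0],[0,-0.075,0.37,0],[0,-0.075,0.385,0],[0,-0.075,0.393,0],[0,-0.075,0.395,0],[0,-0.075,0.395,0]]'
python3 -c "
from h import *
plan((.4305,-.3248,.0305,fy))"
```

```text
time: 9.57
position: [0.431, -0.3248, 0.0333]
tool_rot: [0.034, 0.999, -0.0, 0.0]
ft_force: [-0.0, -0.6, -0.4]
grip_width: 0.0554
grip_force: 25.5
[0.0015, -0.0001, 0.0093, 0.0] mm 3 q6 -2.36
```

```bash
python3 -m handwheel '[[0,0,0.006,0],[0,0,0.012,0],[0,0,0.012,0],[0,0,0.012,0]]'
python3 -m handwheel '[[0,0,0,0],[0,0,0,0],[0,0,0,0],[0,0,0,0],[0,0,0,0],[0,0,0,0],[0,0,-0.05,0],[0,0,-0.2,0],[0,0,-0.4,0],[0,0,-0.5,0],[0,0,-0.5,0],[0,0,-0.5,0]]' 100
python3 - <<'E'
from h import *
plan((.591,.241,.18,-26),(.591,.241,.025,-26))
c=vision.camera("top")
d=vision.outline_of("top","square_block_mid")
for e in d: print(e["conf"],e["point"],rect(c,e["mask"],.057))
E
```

```text
time: 9.9
position: [0.4308, -0.3251, 0.0295]
tool_rot: [0.034, 0.999, -0.0, 0.001]
ft_force: [1.0, -0.6, 1.1]
grip_width: 0.0551
grip_force: 25.5
time: 10.9
position: [0.4322, -0.3265, 0.1827]
tool_rot: [0.034, 0.999, -0.003, 0.003]
ft_force: [-0.2, 0.1, -0.4]
grip_width: 0.0869
grip_force: 0.0
[-0.3995, 1.9234, -0.0005, 0.0614] mm 589 q6 -2.36
[-0.3962, 1.9266, 0.5161, 0.0614] mm 610 q6 -2.36
```

```bash
python3 -m handwheel '[[0,0.05,-0.05,0],[-0.2,0.96,-0.12,0.061],[-0.2,0.96,-0.12,0.061],[-0.2,0.96,-0.12,0.061],[-0.2,0.96,-0.12,0.061],[-0.2,0.96,-0.12,0.061],[-0.2,0.96,-0.12,0.061],[-0.2,0.96,-0.12,0.061],[-0.2,0.96,-0.12,0.061],[-0.2,0.96,-0.12,0.061]]'
python3 - <<'E'
from h import *
plan((.591,.241,.18,-26),(.591,.241,.027,-26))
E
```

```text
time: 11.83
position: [0.5087, -0.0389, 0.2125]
tool_rot: [0.221, 0.975, 0.0, -0.003]
ft_force: [0.0, -0.7, 0.3]
grip_width: 0.0874
grip_force: 0.0
[0.1549, 0.96, 0.1081, 0.0012] mm 294 q6 -1.42
[0.1523, 0.9606, 0.6181, 0.0012] mm 346 q6 -1.42
```

```bash
python3 -m handwheel '[[0.153,0.96,0.1,0],[0.153,0.96,0.1,0],[0.153,0.96,0.1,0],[0.153,0.96,0.1,0],[0.153,0.96,0.1,0],[0.153,0.96,0.1,0],[0.153,0.96,0.1,0],[0.153,0.96,0.1,0],[0.153,0.96,0.25,0],[0.153,0.96,0.35,0],[0.153,0.96,0.45,0],[0.153,0.96,0.53,0],[0.153,0.96,0.58,0],[0.153,0.96,0.61,0],[0.153,0.96,0.62,0],[0.153,0.96,0.62,0],[0.153,0.96,0.62,0]]'
python3 - <<'E'
from h import *
plan((.591,.241,.026,-26))
c=vision.camera("top")
d=vision.outline_of("top","square_block_mid")
for e in d: print(e["conf"],e["point"],rect(c,e["mask"],.057))
E
```

```text
time: 13.25
position: [0.595, 0.237, 0.0294]
tool_rot: [0.224, 0.975, 0.0, 0.0]
ft_force: [0.3, -0.4, 1.0]
grip_width: 0.087
grip_force: 0.0
[0.0178, 0.0061, 0.0112, 0.0002] mm 7 q6 -0.91
0.89 [182.7, 402.6] (array([ 0.4283, -0.3206]), array([0.0634, 0.0603]), 89.2)
```

```bash
python3 -m handwheel '[[0.018,0.006,0.006,0],[0.018,0.006,0.01,0],[0.018,0.006,0.01,0],[0.018,0.006,0.01,0]]'
python3 -m handwheel '[[0,0,0,0],[0,0,0,0],[0,0,0,0],[0,0,0,0],[0,0,0,0],[0,0,0,0],[0,0,0,0],[0,0,0,0],[0,0,0,0]]' 0 25
python3 -m handwheel '[[0,0,-0.05,0],[0,0,-0.15,0],[0,0,-0.3,0],[0,0,-0.45,0],[0,0,-0.5,0],[0,0,-0.5,0]]'
python3 - <<'E'
from h import *
plan((*fx(0),.18,fy),(*fx(0),.034,fy))
E
```

```text
time: 13.68
position: [0.5902, 0.242, 0.0263]
tool_rot: [0.224, 0.975, 0.0, 0.0]
ft_force: [1.2, 0.1, 0.2]
grip_width: 0.0868
grip_force: 0.0
time: 14.43
position: [0.5904, 0.2417, 0.026]
tool_rot: [0.224, 0.975, 0.0, 0.0]
ft_force: [0.2, 1.2, -0.5]
grip_width: 0.0397
grip_force: 25.0
time: 14.93
position: [0.594, 0.2426, 0.1824]
tool_rot: [0.224, 0.975, 0.003, 0.006]
ft_force: [0.7, 0.4, -0.4]
grip_width: 0.0398
grip_force: 25.0
[0.0031, -0.92, 0.0009, -0.061] mm 276 q6 -0.91
[0.0079, -0.9237, 0.4876, -0.061] mm 313 q6 -0.91
```

```bash
python3 -m handwheel '[[0.003,-0.1,0,-0.01],[0.003,-0.92,0,-0.061],[0.003,-0.92,0,-0.061],[0.003,-0.92,0,-0.061],[0.003,-0.92,0,-0.061],[0.003,-0.92,0,-0.061],[0.003,-0.92,0,-0.061],[0.003,-0.92,0,-0.061],[0.003,-0.92,0,-0.061],[0.003,-0.92,0,-0.061],[0.003,-0.92,0.1,-0.061],[0.003,-0.92,0.2,-0.061],[0.003,-0.92,0.3,-0.061],[0.003,-0.92,0.38,-0.061],[0.003,-0.92,0.43,-0.061],[0.003,-0.92,0.44,-0.061],[0.003,-0.92,0.44,-0.061]]'
python3 - <<'E'
from h import *
plan((*fx(0),.034,fy))
E
```

```text
time: 16.35
position: [0.4688, -0.0048, 0.0427]
tool_rot: [0.033, 0.999, 0.0, -0.001]
ft_force: [0.4, 0.3, -0.2]
grip_width: 0.0399
grip_force: 25.0
[-0.0135, -0.0007, 0.0289, 0.0003] mm 10 q6 -1.75
```

```bash
python3 -m handwheel '[[-0.0135,0,0.01,0],[-0.0135,0,0.02,0],[-0.0135,0,0.026,0],[-0.0135,0,0.031,0],[-0.0135,0,0.031,0],[-0.0135,0,0.031,0]]'
python3 -m handwheel '[[0,0,0,0],[0,0,0,0],[0,0,0,0],[0,0,0,0],[0,0,0,0],[0,0,0,0],[0,0,0,0],[0,0,-0.05,0],[0,0,-0.2,0],[0,0,-0.4,0],[0,0,-0.5,0],[0,0,-0.5,0]]' 100
python3 - <<'E'
from h import *
plan((.403,.339,.19,-2),(.403,.339,.026,-2))
E
```

```text
time: 16.85
position: [0.4731, -0.0066, 0.035]
tool_rot: [0.034, 0.999, -0.0, 0.0]
ft_force: [-0.6, -0.3, -0.6]
grip_width: 0.0398
grip_force: 25.0
time: 17.85
position: [0.4762, -0.0071, 0.1902]
tool_rot: [0.034, 0.999, -0.001, 0.005]
ft_force: [0.4, -0.2, 0.1]
grip_width: 0.0868
grip_force: 0.0
[0.3215, 1.1346, -0.005, -0.0052] mm 354 q6 -1.75
[0.3273, 1.1357, 0.5416, -0.0052] mm 390 q6 -1.75
```

```bash
python3 -m handwheel '[[0.03,0.1,0,0],[0.28,1,0,0],[0.28,1,0,0],[0.28,1,0,0],[0.28,1,0,0],[0.28,1,0,0],[0.28,1,0,0],[0.28,1,0,0],[0.28,1,0,0],[0.28,1,0,0],[0.28,1,0,0]]'
python3 - <<'E'
from h import *
plan((.403,.339,.19,-2),(.403,.339,.026,-2))
c=vision.camera("top");a=c["frame"][:,:,::-1]
cv2.imwrite("pics/bar.png",np.hstack([cv2.resize(a[120:195,262:312],(400,600),interpolation=cv2.INTER_CUBIC),cv2.resize(a[155:230,370:420],(400,600),interpolation=cv2.INTER_CUBIC)]))
for e in vision.outline_of("top","long_bar_mid"): print(e["conf"],e["point"],rect(c,e["mask"],.059))
E
```

```text
time: 18.77
position: [0.4093, 0.2981, 0.1844]
tool_rot: [0.034, 0.999, -0.0, -0.0]
ft_force: [0.1, 0.5, 1.2]
grip_width: 0.0869
grip_force: 0.0
[0.0301, 0.1347, -0.0187, -0.0052] mm 42 q6 -1.09
[0.0298, 0.1351, 0.528, -0.0052] mm 164 q6 -1.09
0.85 [164.8, 286.7] (array([ 0.4694, -0.0065]), array([0.0454, 0.0924]), 85.6)
```

View pics/bar.png

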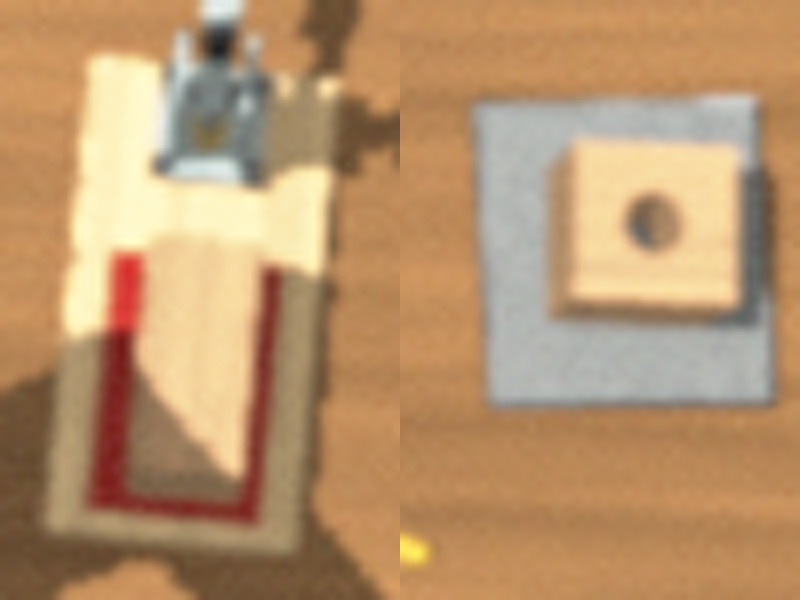

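The bar is centred and in line on the seat (its top around (195,357) in the crop). The square block stands on the spare board, hole at crop (655,222).

```bash
python3 -m handwheel '[[0.03,0.135,0,-0.005],[0.03,0.135,0.1,-0.005],[0.03,0.135,0.2,-0.005],[0.03,0.135,0.3,-0.005],[0.03,0.135,0.4,-0.005],[0.03,0.135,0.47,-0.005],[0.03,0.135,0.51,-0.005],[0.03,0.135,0.52,-0.005],[0.03,0.135,0.527,-0.005],[0.03,0.135,0.527,-0.005]]'
python3 - <<'E'
from h import *
plan((.403,.339,.026,-2))
c=vision.camera("top");print("sq",ray(c,(401.4,182.3),.057))
E
```

```text
time: 19.7
position: [0.4043, 0.3389, 0.0268]
tool_rot: [0.019, 1.0, 0.0, 0.0]
ft_force: [0.4, -0.3, -0.3]
grip_width: 0.0868
grip_force: 0.0
[0.0042, 0.0003, 0.0027, -0.0006] mm 1 q6 -1.05
sq [ 0.43132785 -0.32576212]
```

```bash
python3 -m handwheel '[[0.004,0,0.002,0],[0.004,0,0.002,0],[0.004,0,0.002,0],[0.004,0,0.002,0],[0.004,0,0.002,0],[0.004,0,0.002,0],[0.004,0,0.002,0],[0.004,0,0.002,0]]' 0 25
python3 -m handwheel '[[0,0,-0.05,0],[0,0,-0.15,0],[0,0,-0.3,0],[0,0,-0.35,0],[0,0,-0.35,0],[0,0,-0.35,0]]'
python3 - <<'E'
from h import *
plan((.588,.238,.13,-2),(.588,.238,.0265,-2))
E
```

```text
time: 20.42
position: [0.4025, 0.3398, 0.0262]
tool_rot: [0.018, 1.0, 0.0, 0.0]
ft_force: [-0.1, 1.1, 2.0]
grip_width: 0.0547
grip_force: 25.0
time: 20.92
position: [0.4027, 0.3397, 0.1318]
tool_rot: [0.018, 1.0, 0.0, 0.001]
ft_force: [-0.7, -0.2, -0.8]
grip_width: 0.0544
grip_force: 25.0
[-0.6298, -0.3162, 0.0069, -0.0003] mm 211 q6 -1.05
[-0.6291, -0.3165, 0.3519, -0.0003] mm 236 q6 -1.05
```

```bash
python3 -m handwheel '[[-0.06,-0.03,0,0],[-0.63,-0.316,0,0],[-0.63,-0.316,0,0],[-0.63,-0.316,0,0],[-0.63,-0.316,0,0],[-0.63,-0.316,0,0],[-0.63,-0.316,0,0],[-0.63,-0.316,0,0],[-0.63,-0.316,0,0],[-0.63,-0.316,0.1,0],[-0.63,-0.316,0.2,0],[-0.63,-0.316,0.27,0],[-0.63,-0.316,0.31,0],[-0.63,-0.316,0.32,0],[-0.63,-0.316,0.32,0]]'
python3 - <<'E'
from h import *
plan((.588,.238,.0265,-2))
E
```

```text
time: 22.17
position: [0.5861, 0.2384, 0.034]
tool_rot: [0.018, 1.0, -0.0, -0.001]
ft_force: [-0.3, -0.3, -0.7]
grip_width: 0.0549
grip_force: 25.0
[-0.0064, -0.0012, 0.0249, -0.0001] mm 8 q6 -1.33
```

```bash
python3 -m handwheel '[[-0.006,0,0.01,0],[-0.006,0,0.018,0],[-0.006,0,0.024,0],[-0.006,0,0.026,0],[-0.006,0,0.026,0],[-0.006,0,0.026,0]]'
python3 -m handwheel '[[0,0,0,0],[0,0,0,0],[0,0,0,0],[0,0,0,0],[0,0,0,0],[0,0,0,0],[0,0,0,0],[0,0,-0.05,0],[0,0,-0.2,0],[0,0,-0.4,0],[0,0,-0.5,0],[0,0,-0.6,0],[0,0,-0.6,0]]' 100
python3 - <<'E'
from h import *
plan((.431,-.3255,.205,fy),(.431,-.3255,.0305,fy))
E
```

```text
time: 22.67
position: [0.5896, 0.2378, 0.0275]
tool_rot: [0.018, 1.0, 0.0, 0.0]
ft_force: [-0.4, 0.6, -0.7]
grip_width: 0.0545
grip_force: 25.0
time: 23.75
position: [0.5948, 0.2391, 0.2167]
tool_rot: [0.018, 1.0, 0.002, 0.009]
ft_force: [1.5, -0.2, 0.8]
grip_width: 0.0865
grip_force: 0.0
[0.4773, -1.9009, 0.0224, 0.005] mm 588 q6 -1.33
[0.4875, -1.9035, 0.604, 0.005] mm 617 q6 -1.33
```

```bash
python3 -m handwheel '[[0.03,-0.1,0,0],[0.27,-0.96,0,0.005],[0.27,-0.96,0,0.005],[0.27,-0.96,0,0.005],[0.27,-0.96,0,0.005],[0.27,-0.96,0,0.005],[0.27,-0.96,0,0.005],[0.27,-0.96,0,0.005],[0.27,-0.96,0,0.005],[0.27,-0.96,0,0.005]]'
python3 - <<'E'
from h import *
plan((.431,-.3255,.205,fy),(.431,-.3255,.0305,fy))
E
```

```text
time: 24.58
position: [0.4978, -0.0478, 0.2071]
tool_rot: [0.036, 0.999, 0.0, 0.0]
ft_force: [-0.1, -0.0, 0.5]
grip_width: 0.0868
grip_force: 0.0
[0.156, -0.939, 0.0067, -0.0005] mm 286 q6 -1.82
[0.1561, -0.9393, 0.5884, -0.0005] mm 336 q6 -1.82
```

```bash
python3 -m handwheel '[[0.156,-0.939,0,0],[0.156,-0.939,0,0],[0.156,-0.939,0,0],[0.156,-0.939,0,0],[0.156,-0.939,0,0],[0.156,-0.939,0,0],[0.156,-0.939,0,0],[0.156,-0.939,0,0],[0.156,-0.939,0.1,0],[0.156,-0.939,0.2,0],[0.156,-0.939,0.3,0],[0.156,-0.939,0.4,0],[0.156,-0.939,0.5,0],[0.156,-0.939,0.55,0],[0.156,-0.939,0.58,0],[0.156,-0.939,0.588,0],[0.156,-0.939,0.588,0],[0.156,-0.939,0.588,0]]'
python3 - <<'E'
from h import *
plan((.431,-.3255,.0305,fy))
c=vision.camera("top");a=c["frame"][:,:,::-1]
cv2.imwrite("pics/bl.png",cv2.resize(a[100:175,176:226],(400,600),interpolation=cv2.INTER_CUBIC))
for e in vision.outline_of("top","round_blank_mid"): print(e["conf"],e["point"],rect(c,e["mask"],.051))
E
```

```text
time: 26.08
position: [0.4331, -0.3249, 0.0316]
tool_rot: [0.034, 0.999, -0.001, 0.001]
ft_force: [-0.3, -0.8, 0.4]
grip_width: 0.0868
grip_force: 0.0
[0.0068, -0.0023, 0.0037, 0.0001] mm 2 q6 -2.35
0.68 [115.6, 291.0] (array([ 0.6153, -0.0142]), array([0.0192, 0.1069]), 84.0)
0.54 [121.7, 204.3] (array([0.5861, 0.2337]), array([0.062 , 0.0562]), 2.8)
```

View pics/bl.png

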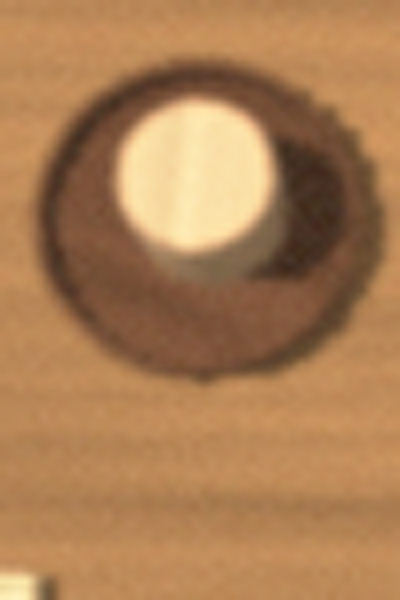

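```bash
python3 -m handwheel '[[0.006,0,0.002,0],[0.006,0,0.002,0],[0.006,0,0.002,0],[0.006,0,0.002,0],[0.006,0,0.002,0],[0.006,0,0.002,0],[0.006,0,0.002,0],[0.006,0,0.002,0]]' 0 25
python3 -m handwheel '[[0,0,-0.05,0],[0,0,-0.15,0],[0,0,-0.3,0],[0,0,-0.45,0],[0,0,-0.6,0],[0,0,-0.6,0],[0,0,-0.6,0]]'
python3 - <<'E'
from h import *
plan((.404,.3425,.21,-2),(.404,.3425,.0255,-2))
c=vision.camera("top");print(ray(c,(200.2,121.4),.051))
E
```

```text
time: 26.85
position: [0.4302, -0.3249, 0.0302]
tool_rot: [0.034, 0.999, -0.0, 0.0]
ft_force: [-0.7, -0.2, 1.5]
grip_width: 0.0549
grip_force: 24.8
time: 27.43
position: [0.4319, -0.3265, 0.2139]
tool_rot: [0.034, 0.999, -0.003, 0.003]
ft_force: [0.1, -0.7, -0.6]
grip_width: 0.0555
grip_force: 24.9
[0.2444, 2.2184, -0.0023, -0.0053] mm 670 q6 -2.36
[0.2482, 2.2222, 0.6127, -0.0053] mm 696 q6 -2.36
[0.59197663 0.23619591]
```

```bash
python3 -m handwheel '[[0,0.1,0,0],[0.05,1,0,0],[0.05,1,0,0],[0.05,1,0,0],[0.05,1,0,0],[0.05,1,0,0],[0.05,1,0,0],[0.05,1,0,0],[0.05,1,0,0]]'
python3 -m handwheel '[[0.1,1,0,0],[0.1,1,0,0],[0.1,1,0,0],[0.1,1,0,0],[0.1,1,0,0],[0.1,1,0,0],[0.1,1,0,0],[0.1,1,0,0],[0.1,1,0,0]]'
python3 - <<'E'
from h import *
plan((.404,.3425,.21,-2),(.404,.3425,.0245,-2))
E
```

```text
time: 28.23
position: [0.4322, -0.0198, 0.2075]
tool_rot: [0.032, 0.999, 0.002, -0.004]
ft_force: [0.0, 0.3, -1.0]
grip_width: 0.0552
grip_force: 24.9
time: 28.98
position: [0.4255, 0.2786, 0.208]
tool_rot: [0.032, 0.999, -0.001, -0.001]
ft_force: [-0.4, 0.2, -0.7]
grip_width: 0.0552
grip_force: 24.9
[0.085, 0.208, -0.0067, -0.0046] mm 67 q6 -1.15
[0.0832, 0.2087, 0.6116, -0.0046] mm 195 q6 -1.15
```

```bash
python3 -m handwheel '[[0.084,0.208,0,-0.005],[0.084,0.208,0,-0.005],[0.084,0.208,0.1,-0.005],[0.084,0.208,0.2,-0.005],[0.084,0.208,0.3,-0.005],[0.084,0.208,0.4,-0.005],[0.084,0.208,0.5,-0.005],[0.084,0.208,0.55,-0.005],[0.084,0.208,0.58,-0.005],[0.084,0.208,0.58,-0.005],[0.084,0.208,0.58,-0.005]]'
python3 - <<'E'
from h import *
plan((.404,.3425,.0245,-2))
E
```

```text
time: 29.9
position: [0.4056, 0.3396, 0.0356]
tool_rot: [0.019, 1.0, -0.001, -0.001]
ft_force: [0.5, 0.1, -1.4]
grip_width: 0.0552
grip_force: 24.9
[0.0056, 0.0096, 0.0371, -0.0005] mm 12 q6 -1.05
```

```bash
python3 -m handwheel '[[0.005,0.009,0.012,0],[0.005,0.009,0.024,0],[0.005,0.009,0.033,0],[0.005,0.009,0.037,0],[0.005,0.009,0.037,0],[0.005,0.009,0.037,0]]'
python3 -m handwheel '[[0,0,0,0],[0,0,0,0],[0,0,0,0],[0,0,0,0],[0,0,0,0],[0,0,0,0],[0,0,0,0],[0,0,-0.05,0],[0,0,-0.2,0],[0,0,-0.4,0],[0,0,-0.6,0],[0,0,-0.6,0]]' 100
python3 -m handwheel '[[0,-0.2,0,0],[0,-0.55,0,0],[0,-0.55,0,0],[0,-0.55,0,0],[0,-0.55,0,0],[0,-0.55,0,0],[0,-0.55,0,0]]'
python3 - <<'E'
from h import *
c=vision.camera("top");a=c["frame"][:,:,::-1];s=vision.camera("side")["frame"][:,:,::-1]
cv2.imwrite("pics/end.png",np.hstack([cv2.resize(a[90:240,120:320],(440,330)),cv2.resize(s[150:270,210:370],(440,330))])[:,:800])
cv2.imwrite("pics/endsq.png",cv2.resize(a[165:215,135:190],(550,500),interpolation=cv2.INTER_CUBIC))
E
```

```text
time: 30.4
position: [0.404, 0.3438, 0.0253]
tool_rot: [0.018, 1.0, 0.0, 0.0]
ft_force: [0.6, 0.4, -0.6]
grip_width: 0.0552
grip_force: 24.9
time: 31.4
position: [0.4035, 0.3434, 0.207]
tool_rot: [0.018, 1.0, -0.0, -0.0]
ft_force: [0.6, 0.8, -0.1]
grip_width: 0.0871
grip_force: 0.0
time: 31.98
position: [0.3982, 0.1788, 0.2052]
tool_rot: [0.019, 1.0, 0.0, 0.0]
ft_force: [0.3, -0.4, -0.5]
grip_width: 0.0869
grip_force: 0.0
```

View pics/end.png

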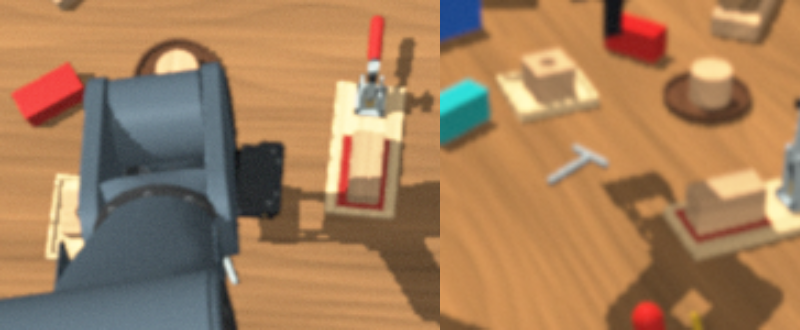

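View pics/endsq.png

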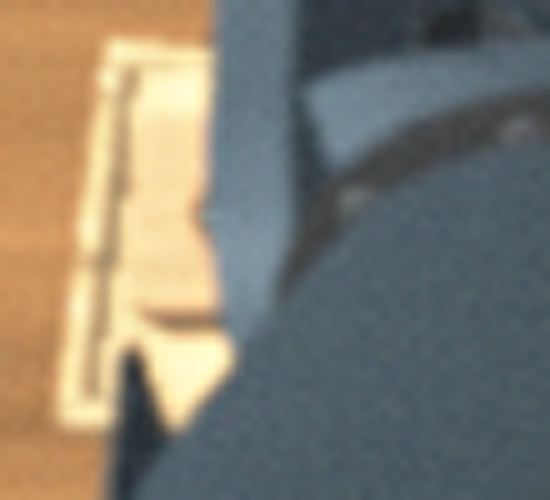

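All three pieces stand in place: the block in the rectangular tray (side crop 548,75), the blank in the round tray (710,82) and the bar on the seat (730,200). The clamp is open and the gripper is clear, so I'm handing in.

```bash
python3 -c "
from rig import job
print(job.hand_in())"
```

```text
the job is handed in; nothing more can be done
None
```

I've handed the job in: the square block is in the rectangular tray, the round blank in the round tray, the bar on the seat in line with it, and the clamp is open. The square block stood released on the spare board along the way. The hand-in returned no verdict.

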